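Clamp the carving board with the cam knob under the serving shelf

TASK

On the low serving shelf, slide the paddle carving board along to the left until it meets the end stop, gently and keeping it flat between the back fence and the round cam. Then swing the long lever of the knob under the shelf towards the right until the cam holds the board firmly against the fence - stop when the lever resists with about 10 N at its end, do not force it - and let go. Leave the bottle, salt pot and plate where they are.

Things in the scene. Friction and masses are not known exactly. Their poses are not given: they have to be found in the camera images.
- shelf: Fixed low steel serving shelf on four legs. Plate 220 (x) x 340 (y) x 20 mm, top 160 mm and underside 140 mm above the table. Origin on the table top, exactly below the knob's vertical axis; in this frame the plate runs from x = -30 (near edge) to +190 mm, y = -200 to +140 mm; z up, -x faces the robot, +y is left.
- endstop: Fixed steel block on the shelf, 90 (x) x 14 (y) x 30 mm high, that ends the board's slide. Origin on the shelf top at the middle of its lower right edge: the face that the board meets is the plane y = 0 of this frame, looking to -y. Axes parallel to the shelf's.
- board: Loose wooden paddle board, about 0.4 kg: body 110 (x) x 180 (y) x 18 mm thick, with a handle at the middle of its -y (right) end. Origin at the centre of the body's underside. Home: its left end (y = +90 mm) against the endstop, so its origin 90 mm to the -y side of the endstop's face; near long edge (x = -55 mm) at the cam, far long edge against the back fence.
- knob: Clamp knob, one rigid turning part: 48 mm black knob under the shelf on a vertical axis, with one lever (bar 14 mm wide, 16 mm high) that sticks out past the shelf's near edge; a shaft; on top the round aluminium cam, 52 mm diameter, 162 to 176 mm above the table, its centre 14 mm off the axis. Origin on the table below the axis; its yaw less the shelf's is the knob angle q (see lever_end).
- lever_end (a point): Middle of the lever's outer end, 135 mm from the axis, 118 mm above the table. Knob angle q: 0 (open, lever to the left) to 1.75 rad; grows as the lever swings right (counter-clockwise from above), tightening the cam; stays where left. In the shelf frame, a = q - 0.523, the lever points along (-cos a, -sin a); s = q - 0.873, cam centre x = 14 sin s, y = -14 cos s mm, far rim x = 26 + 14 sin s mm.
- oil_bottle: Amber bottle, 56 mm diameter, 160 mm high, standing on the table; origin at the centre of its foot. Not to be disturbed.
- salt_pot: Small can-shaped blue salt pot, 48 mm diameter, 90 mm high, standing on the table; origin at the centre of its foot. Not to be disturbed.
- plate: White plate, 170 mm diameter, 20 mm high, on the table; origin at the centre of its foot. Not to be disturbed.
- handle (a point): On the board: centre of its handle, 135 mm to -y of the board's origin and 9 mm above its underside. The handle is 28 mm wide (x), 18 mm thick and reaches from y = -90 to -180 mm; it may overhang the shelf's right end.
- channel (a point): Point of the shelf, on its top, on the knob's axis. Board goes between the cam here and the fixed steel back fence (150 mm long, 30 mm high, right end flared, face parallel to the shelf's y, middle at y = 0). The fence is set by hand and not measured: face anywhere from x = 131 to 140 mm in the shelf frame. With the lever far left the board has 6 to 15 mm of play.
- knob_axis (a point): Fixed point of the knob's axis at the lever's height. Pushed 115 mm from the axis the lever takes about 2 N while free, 4 N when the cam presses the board with 12 N, 10 N at about 40 N, about 20 N at 90 N (too hard). Once it bites it is stiff: about 5 N more for each 0.05 rad. It bites at a knob angle of about 0.5 to 1.3 rad, depending on the fence.

How it is judged:
On the way, in this order (a step that is already met when the one before it is completed fails the run):
1. the board is slid home: its end within 4 mm of the end stop, flat on the shelf, the cam not yet pressing it (y of board in the frame of endstop above -0.094 m and angle between the y axis of board and the y axis of shelf, either way round below 0.12 rad and z of board in the frame of shelf below 0.165 m and contact force between knob and board below 10 N), for 0.2 s.
2. the knob is turned until the cam presses the board with more than 12 N (contact force between knob and board above 12 N), for 0.2 s.
At the end, for the whole second after the job is handed in: The board lies flat on the shelf, square to it within 0.04 rad, its end within 4 mm of the end stop, at rest, and the cam of the released knob presses it with more than 8 N (contact force between knob and board above 8 N and y of board in the frame of endstop above -0.094 m and angle between the y axis of board and the y axis of shelf, either way round below 0.04 rad and z of board in the frame of shelf between 0.157 and 0.163 m and linear speed of board below 0.01 m/s); the robot touches nothing.
It fails at once if the cam presses the board with more than 90 N (contact force between knob and board above 90 N).
It fails at once if the lever or knob is forced with more than 25 N (contact force between the fingers and knob above 25 N).
It fails at once if the board is pushed into the end stop with more than 30 N while the fingers are on it (contact force between board and endstop above 30 N and contact force between the fingers and board above 1 N).
It fails at once if the bottle, salt pot or plate is moved more than 25 mm (distance of any of oil_bottle, salt_pot, plate from where it was at the start of the episode above 0.025 m).
It also fails if it takes over 72 s, if anything falls off the work surface, if the arm or the gripper's body presses on something with over 40 N, if the wrist force passes 120 N, or if a joint passes its speed limit or range.

ROBOT

A 6-joint arm with a two-finger parallel gripper is mounted at the origin on the work surface. World frame = base frame: x ahead of the robot, y to its left, z up, the work surface at z = 0. Lengths are in m, angles in rad, forces in N, time in s.
With the tool pointing down it reaches from about 0.425 to 0.95 m from the base axis. Payload 3.5 kg.
Tool frame: the origin (TCP) lies midway between the tips of the shut fingers; the grasp point (between the pads) lies 19 mm behind it; z points along the fingers, y is the line along which they close (so a half turn about z gives the same grasp; the last joint's range is limited). The gripper opens to 85 mm and grips with 20 to 120 N. Pads are 22 mm wide; open, the fingers measure 114 mm over their backs; the gripper's body (76 mm by 85 mm) begins 54 mm behind the grasp point. The pads swing forward as they close: fully open they stand 13 mm farther back than shut.
Start: joints at [1.197, 0.286, 1.577, -0, 1.279, -0.15], TCP at [0.15, 0.658, 0.231] pointing down, gripper open.
Joint ranges: [-2.77, 2.77], [-0.9, 2.22], [0.21, 2.48], [-1.53, 4.67], [0.24, 2.81], [-2.84, 2.84]. Speed limits (rad/s): [2.79, 2.79, 3.14, 3.14, 3.14, 3.14].

INTERFACE

Orientations are given as a unit quaternion [x, y, z, w].
In Python, from plant import * gives the robot as it stands.
- The arm moves only by the tool move_arm, never from a script. Its argument "moves" is a list of rows, each a list of 3 entries, a list of its own where there are three numbers: the opening, from 0 (shut) to 1 (fully open), then the shift along the tool's x, y, z in m, then the turn, a rotation vector about the tool's x, y, z in rad. A call has exactly 10 rows; each row shifts and turns the commanded pose from where the row before left it, along the tool's axes as they then stand; what a row does not reach is not made up. A row lasts 1/12 s, in which the tool goes at most 41.7 mm and 7.16 degrees, less where a joint would pass 70% of its speed; a pose out of reach is approached as far as the arm can. A call is refused whole if a number of a shift passes 0.0417 or a number of a turn 0.125, either way. A call with a gripper value outside its range is refused whole. The fingers move at their own pace and stop on an object; "grip_force" is the grip in N (left out, the last holds). Time passes only in rows, so rows that do not move let the fingers close, or fill a call up. It gives the time, the measured TCP pose, the force, the opening and the grip force at its end, in the units of the state.
- get_state(): the state, without advancing time (a new reading comes with each control period).
- read_camera(name): name is "scene" or "top" or "wrist"; returns the picture (400x640x3 uint8, red, green, blue); there is no depth.
- camera_params(name): a dict with "fx", "fy", "cx", "cy" (pixels), "rvec" (rotation vector, rad) and "tvec" (3), from world to camera coordinates, as OpenCV has them; the wrist camera has in their place "tool_from_camera" (4x4, takes a point from camera to tool coordinates, whose origin is the TCP and whose axes are the flange's). Camera axes: x right, y down, z forward; pixel columns grow to the right and rows downward; lengths in m; the calibration is good to about 2 mm. A picture is of the moment at which its call begins: read the wrist's pose just before it. camera_params takes no time and is no camera call.
- sign_off(): hands the job in; it is judged then, once.
The state is a dict: "time": time; "qpos": joint angles; "dq": joint speeds; "joint_efforts": joint torques, N m; "eef_pos": TCP position; "tcp_rot": TCP orientation; "contact_force": force on the tool from outside, world axes, zero at the start; "wrist_torque": the same for the moment, N m; "opening": opening from 0.0 (shut) to 1.0 (fully open); "finger_force": force on a finger pad.
Only numpy, scipy, OpenCV 4.12 (cv2) and the standard library are available. Lean on these libraries where they do the work, as an engineer would, in place of code of your own. Each camera call takes 0.05 s, during which the arm holds its last target. There are 200 camera calls.

## Working session

There is one attempt and no reset: what is moved stays moved. The work goes in short steps, Python scripts to look and compute and a tool call to move; the robot and the scene stay as the last step left them, time stands still between calls to the robot, and variables do not carry over. Pictures are saved under pics/ and viewed, at most 13 in all, crops included, and the job is handed in when it is done.

Besides the shell and the picture viewer there is one more tool, called after "Call:" as name(argument=value, ...) on one line, values as JSON. move_arm: Moves the arm, as the interface text tells. Its arguments: {"type":"object","properties":{"moves":{"type":"array"},"grip_force":{"type":"number"}},"required":["moves"]}

```bash
ls; mkdir -p pics
python3 - <<'E'
from plant import *
import cv2,numpy as np
s=get_state();print(s)
for n in ["scene","top"]:
    p=camera_params(n);print(n,p)
    cv2.imwrite(f"pics/{n}0.png",read_camera(n)[:,:,::-1])
print(camera_params("wrist"))
E
```

```text
pics
{'time': 0.0, 'qpos': array([ 1.19699084e+00,  2.87200192e-01,  1.57820194e+00,  8.26443003e-06,
        1.27858919e+00, -1.49991030e-01]), 'dq': array([ 0.00024466, -0.00053286, -0.00083276,  0.00047234, -0.00175433,
       -0.00045607]), 'joint_efforts': array([-7.14083690e-04, -4.05988812e+01, -2.92625427e+01, -1.62735332e-04,
        5.84434223e-03,  1.56898281e-07]), 'eef_pos': array([0.14953431, 0.6575463 , 0.22991065]), 'tcp_rot': array([ 1.11674911e-01,  9.93744070e-01, -1.15741360e-03, -3.14345965e-04]), 'contact_force': array([-0.07913982, -0.09300369, -0.66990037]), 'wrist_torque': array([0.02202543, 0.03777242, 0.01423646]), 'finger_force': 0.0, 'opening': 0.9954560198712785}
scene {'fx': 469.0130916906354, 'fy': 469.0130916906354, 'cx': 326.9684368609625, 'cy': 203.43595303783601, 'rvec': array([ 1.86265709,  1.90566805, -0.60169999]), 'tvec': array([-0.03316053, -0.37674168,  1.53618876])}
top {'fx': 398.2217629605061, 'fy': 398.2217629605061, 'cx': 314.6903570505137, 'cy': 193.15687879296158, 'rvec': array([ 2.19587691, -2.13140276,  0.17765654]), 'tvec': array([0.01782471, 0.56296302, 1.20880736])}
{'fx': 292.0878540530809, 'fy': 292.0878540530809, 'cx': 318.2278422168921, 'cy': 196.85268259943314, 'tool_from_camera': array([[-8.21837732e-04, -9.54160708e-01, -2.99293614e-01,
         7.58967930e-02],
       [ 9.99999662e-01, -7.84098234e-04, -2.46185434e-04,
         3.14939326e-04],
       [ 2.24874371e-07, -2.99293715e-01,  9.54161031e-01,
        -1.42033184e-01],
       [ 0.00000000e+00,  0.00000000e+00,  0.00000000e+00,
         1.00000000e+00]])}
```

View pics/top0.png

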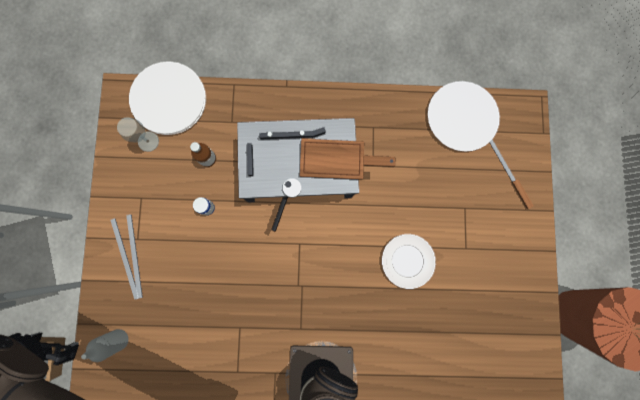

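View pics/scene0.png

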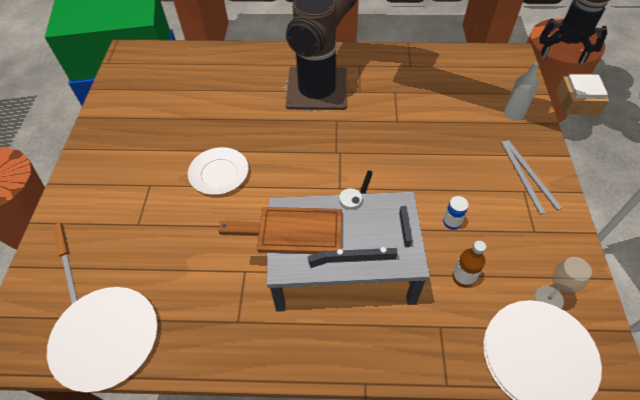

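The top picture shows the shelf at columns 237–358 and rows 119–197. The board is at (300–362, 140–177) with its handle at about (380,161), the cam at (291,187), the lever end at (274,230), the end stop at (250,160) and the fence along row 134. The scene view agrees with this.

```bash
cat > h.py <<'E'
import numpy as np,cv2
from plant import *
from scipy.spatial.transform import Rotation as R
def cam(n,s=None):
    p=camera_params(n);K=np.array([[p['fx'],0,p['cx']],[0,p['fy'],p['cy']],[0,0,1]])
    if n=='wrist':
        T=p['tool_from_camera'];s=s or get_state();r=R.from_quat(s['tcp_rot']).as_matrix()
        Rw=r@T[:3,:3];c=r@T[:3,3]+s['eef_pos']
    else:
        M=cv2.Rodrigues(p['rvec'])[0];Rw=M.T;c=-M.T@p['tvec']
    return K,Rw,c
def ray(C,uv):
    K,Rw,c=C;d=Rw@np.linalg.inv(K)@np.array([*uv,1.]);return c,d/np.linalg.norm(d)
def onz(C,uv,z):
    c,d=ray(C,uv);return c+d*(z-c[2])/d[2]
def proj(C,X):
    K,Rw,c=C;q=K@(Rw.T@(np.asarray(X)-c));return q[:2]/q[2]
def tri(C1,u1,C2,u2):
    (a,d),(b,e)=ray(C1,u1),ray(C2,u2)
    t=np.linalg.lstsq(np.stack([d,-e],1),b-a,rcond=None)[0]
    p,q=a+t[0]*d,b+t[1]*e;return (p+q)/2,np.linalg.norm(p-q)
E
python3 - <<'E'
import cv2
from h import *
t=cv2.imread('pics/top0.png')[100:250,180:420];s=cv2.imread('pics/scene0.png')[160:320,200:500]
a=cv2.resize(t,None,fx=3.3,fy=3.3,interpolation=2)[:, :790];cv2.imwrite('pics/t1.png',a);cv2.imwrite('pics/s1.png',cv2.resize(s,None,fx=2.6,fy=2.6,interpolation=2))
# board mask on both: reddish
for n,(y0,y1,x0,x1) in {'top':(130,190,290,410),'scene':(195,270,210,350)}.items():
    im=cv2.imread(f'pics/{n}0.png');C=cam(n)
    hsv=cv2.cvtColor(im,cv2.COLOR_BGR2HSV);print(n,hsv[160,330] if n=='top' else hsv[230,300], hsv[170,400] if n=='top' else hsv[190,215])
E
```

```text
top [ 13 136 175] [ 14 122 172]
scene [ 13 177 167] [ 11  15 236]
```

View pics/t1.png

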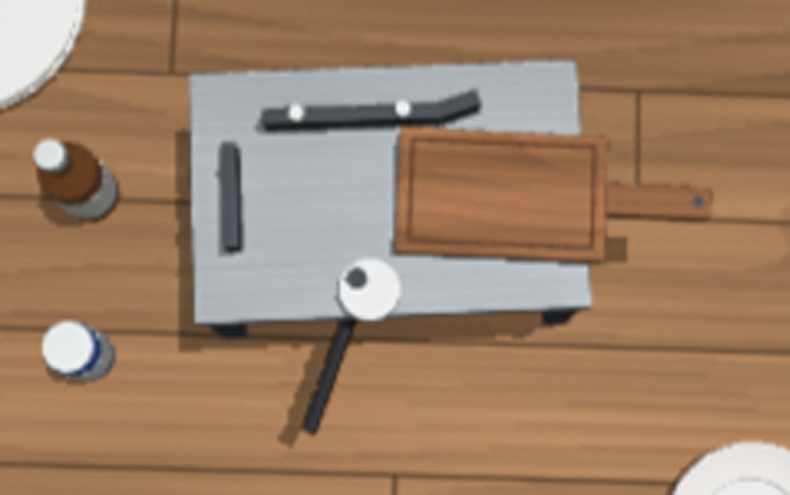

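View pics/s1.png

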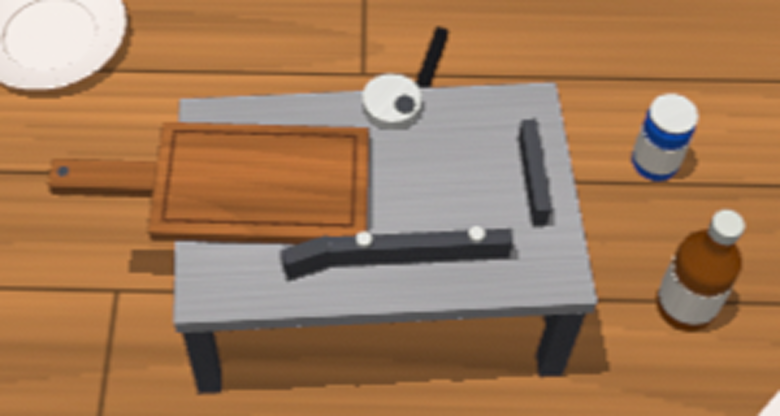

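The crops give clear corners. Crop pixels, top view: board (400,128), (607,136), (604,262), (394,252); handle end (711,202); cam centre (369,289); lever end (311,430). I'll convert these to metres.

Run:
```python
from h import *
np.set_printoptions(precision=4,suppress=True)
T=cam('top');S=cam('scene')
t=lambda u,v:(u/3.3+180-.35,v/3.3+100-.35); s=lambda u,v:(u/2.6+200-.3,v/2.6+160-.3)
P={'shelfFL':((191,74),(593,306)),'shelfFR':((576,61),(176,322)),'shelfNR':((590,305),(180,99)),'shelfNL':((196,323),(555,84)),
'bFL':((400,128),(369,236)),'bFR':((607,136),(151,232)),'bNR':((604,262),(165,124)),'bNL':((394,252),(369,130)),'handEnd':((711,202),(50,174)),
'camtop':((369,289),(391,100)),'levEnd':((311,430),(441,31)),'esNR':((242,250),(522,122)),'esFR':((239,143),(533,212)),'shaft':((357,278),(404,104)),'bottle':((50,155),(727,226)),'salt':((70,348),(672,113))}
X={}
for k,(a,b) in P.items():
    X[k],e=tri(T,t(*a),S,s(*b));print(k,X[k],round(e,4))
sc={k:onz(T,t(*P[k][0]),.16) for k in P if k.startswith('shelf')}
for k in sc: print(k,sc[k][:2])
y=(sc['shelfFL']-sc['shelfFR']+sc['shelfNL']-sc['shelfNR']);yaw=np.arctan2(-y[0],y[1]);print('yaw',yaw,'len',np.linalg.norm(y)/2)
x=(sc['shelfFL']-sc['shelfNL']+sc['shelfFR']-sc['shelfNR']);print('yaw x',np.arctan2(x[1],x[0]),np.linalg.norm(x)/2)
Rm=R.from_euler('z',yaw).as_matrix()
c=sum(sc.values())/4; O=c-Rm@[.08,-.03,0];print('origin',O)
def sf(p):return Rm.T@(p-O)*1000
for k,z in dict(bFL=.178,bFR=.178,bNR=.178,bNL=.178,handEnd=.178,camtop=.176,shaft=.176,levEnd=.126,esNR=.19,esFR=.19).items():
    w=onz(T,t(*P[k][0]),z);print(k,w[:2],'shelf',sf(w)[:2],'tri',sf(X[k])[:2])
for u in [(270,131),(350,128),(440,125)]:print('fence lower edge',sf(onz(T,t(*u),.16)),sf(onz(T,t(*u),.19)))
```

```text
shelfFL [0.746  0.2655 0.1549] 0.0013
shelfFR [ 0.7691 -0.0698  0.1592] 0.0022
shelfNR [ 0.5525 -0.0862  0.1597] 0.0003
shelfNL [0.5269 0.2507 0.1559] 0.0013
bFL [0.698  0.0829 0.1769] 0.0024
bFR [ 0.6975 -0.0955  0.1762] 0.0022
bNR [ 0.5881 -0.0952  0.1722] 0.0012
bNL [0.5909 0.0833 0.172 ] 0.0
handEnd [ 0.6428 -0.1866  0.175 ] 0.0006
camtop [0.5585 0.1029 0.1717] 0.0009
levEnd [0.4403 0.1519 0.1215] 0.0017
esNR [0.5867 0.2127 0.1818] 0.0041
esFR [0.6777 0.2174 0.1854] 0.0004
shaft [0.5666 0.1136 0.1775] 0.0
bottle [0.6696 0.384  0.1536] 0.0003
salt [0.509  0.3734 0.0869] 0.0013
shelfFL [0.7445 0.2653]
shelfFR [ 0.7689 -0.0709]
shelfNR [ 0.5525 -0.086 ]
shelfNL [0.5263 0.2493]
yaw 0.07517807152506824 len 0.33667886627109356
yaw x 0.07149891929058383 0.2178680325635706
origin [0.566  0.1133 0.16  ]
bFL [0.6977 0.0817] shelf [128.9216 -41.4859] tri [129.3073 -40.2747]
bFR [ 0.6971 -0.0963] shelf [ 114.9097 -218.8975] tri [ 115.3697 -218.0757]
bNR [ 0.5871 -0.095 ] shelf [   5.3655 -209.309 ] tri [   6.3282 -209.6287]
bNL [0.5898 0.0832] shelf [ 21.4456 -31.8193] tri [ 22.5239 -31.813 ]
handEnd [ 0.6422 -0.1863] shelf [  53.4617 -304.4934] tri [  54.0672 -304.9024]
camtop [0.5578 0.1033] shelf [-8.9405 -9.4464] tri [-8.3262 -9.8197]
shaft [0.5669 0.1137] shelf [0.8698 0.2831] tri [0.621  0.2372]
levEnd [0.4401 0.1507] shelf [-122.752    46.7306] tri [-122.4652   47.8727]
esNR [0.5851 0.2096] shelf [26.2821 94.51  ] tri [28.0886 97.518 ]
esFR [0.6765 0.2165] shelf [117.8856  94.5927] tri [119.1589  95.3429]
fence lower edge [135.6665  71.1039   0.    ] [127.2565  68.2888  30.    ]
fence lower edge [135.636    1.7859   0.    ] [127.2268   0.8397  30.    ]
fence lower edge [135.2657 -76.5447   0.    ] [126.8664 -75.3789  30.    ]
```

Triangulated heights agree with the text: shelf about 0.158, board top 0.175, lever 0.12. The shelf origin is about (0.566, 0.113) with yaw 0.074. The board is skewed about -0.085 rad to the shelf and about 130 mm short of home. The fence face is at about x = 135.6 mm and q is about 0.16. I'll move over to the handle now.

Call:
move_arm(moves=[[0.8,[-0.0275,-0.0285,0],[0,0,0]],[0.8,[-0.0275,-0.0285,0],[0,0,0]],[0.8,[-0.0275,-0.0285,0],[0,0,0]],[0.8,[-0.0275,-0.0285,0],[0,0,0]],[0.8,[-0.0275,-0.0285,0],[0,0,0]],[0.8,[-0.0275,-0.0285,0],[0,0,0]],[0.8,[-0.0275,-0.0285,0],[0,0,0]],[0.8,[-0.0275,-0.0285,0],[0,0,0]],[0.8,[-0.0275,-0.0285,0],[0,0,0]],[0.8,[-0.0275,-0.0285,0],[0,0,0]]], grip_force=20)

```text
time: 0.93
eef_pos: [0.3549, 0.3174, 0.2309]
tcp_rot: [0.111, 0.994, -0.0, -0.0]
contact_force: [0.4, 0.3, 0.5]
opening: 0.801
finger_force: 0.0
```

Call:
move_arm(moves=[[0.8,[-0.0275,-0.0285,0],[0,0,0]],[0.8,[-0.0275,-0.0285,0],[0,0,0]],[0.8,[-0.0275,-0.0285,0],[0,0,0]],[0.8,[-0.0275,-0.0285,0],[0,0,0]],[0.8,[-0.0275,-0.0285,0],[0,0,0]],[0.8,[-0.0275,-0.0285,0],[0,0,0]],[0.8,[-0.0275,-0.0285,0],[0,0,0]],[0.8,[-0.0275,-0.0285,0],[0,0,0]],[0.8,[-0.0275,-0.0285,0],[0,0,0]],[0.8,[-0.0275,-0.0285,0],[0,0,0]]])

```text
time: 1.77
eef_pos: [0.5599, -0.0216, 0.2308]
tcp_rot: [0.112, 0.994, 0.0, -0.0]
contact_force: [0.1, 1.1, -0.0]
opening: 0.804
finger_force: 0.0
```

Call:
move_arm(moves=[[0.8,[-0.0275,-0.0285,0],[0,0,0]],[0.8,[-0.0275,-0.0285,0],[0,0,0]],[0.8,[-0.0275,-0.0285,0],[0,0,0]],[0.8,[-0.0275,-0.0285,0],[0,0,0]],[0.8,[0,0,0],[0,0,0.12]],[0.8,[0,0,0],[0,0,0.12]],[0.8,[0,0,0],[0,0,0.12]],[0.8,[0,0,0],[0,0,0.12]],[0.8,[0,0,0],[0,0,0.12]],[0.8,[0,0,0],[0,0,0.12]]])

```text
time: 2.6
eef_pos: [0.6412, -0.1552, 0.2304]
tcp_rot: [0.457, 0.889, -0.0, -0.001]
contact_force: [-0.5, 0.4, -0.1]
opening: 0.8
finger_force: 0.0
```

Call:
move_arm(moves=[[0.8,[0,0,0],[0,0,0.12]],[0.8,[0,0,0],[0,0,0.12]],[0.8,[0,0,0],[0,0,0.12]],[0.8,[0,0,0],[0,0,0.12]],[0.8,[0,0,0],[0,0,0.12]],[0.8,[0,0,0],[0,0,0.03]],[0.8,[0,0,0],[0,0,0]],[0.8,[0,0,0],[0,0,0]],[0.8,[0,0,0],[0,0,0]],[0.8,[0,0,0],[0,0,0]]])

```text
time: 3.43
eef_pos: [0.6414, -0.1552, 0.2311]
tcp_rot: [0.708, 0.706, -0.0, -0.0]
contact_force: [-0.5, -0.4, 0.3]
opening: 0.801
finger_force: 0.0
```

```bash
cat >> h.py <<'E'
np.set_printoptions(precision=4,suppress=True)
def rep():
    s=get_state();r=R.from_quat(s['tcp_rot']).as_matrix()
    print('t',round(s['time'],2),'p',s['eef_pos'],'yaw_ty',round(np.arctan2(r[1,1],r[0,1]),4),'z',r[:,2],'F',s['contact_force'],'op',round(s['opening'],3),'ff',s['finger_force'])
    return s,r
def togo(X):
    s,r=rep();print('shift tool',r.T@(np.asarray(X)-s['eef_pos']))
E
python3 - <<'E'
from h import *
togo([.6415,-.157,.164])
s=get_state();C=cam('wrist',s)
im=read_camera('wrist')[:,:,::-1].copy();cv2.imwrite('pics/w1.png',im)
print(proj(C,[.6415,-.157,.178]))
E
```

```text
t 3.43 p [ 0.6414 -0.1552  0.2311] yaw_ty -0.0024 z [-0.0003  0.0001 -1.    ] F [-0.547  -0.3605  0.3186] op 0.801 ff 0.0
shift tool [-0.0018  0.0001  0.0671]
[317.4025 219.8451]
```

View pics/w1.png

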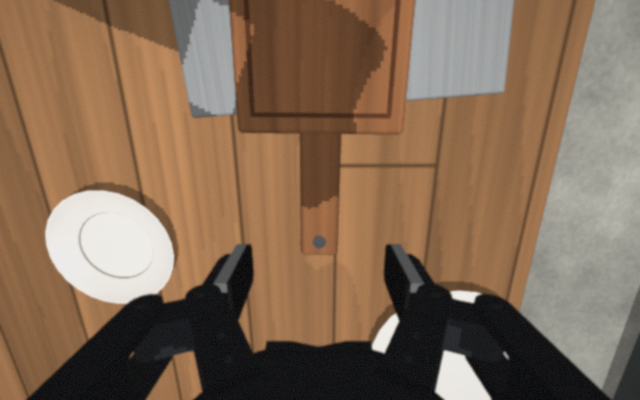

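The handle runs down column 319 with its end at row 253. The planned grasp point (317,220) lies on it, so I'll descend and grip lightly.

Call:
move_arm(moves=[[0.8,[0,0,0.015],[0,0,0]],[0.8,[0,0,0.015],[0,0,0]],[0.8,[0,0,0.015],[0,0,0]],[0.8,[0,0,0.015],[0,0,0]],[0.8,[0,0,0.009],[0,0,0]],[0.8,[0,0,0],[0,0,0]],[0.3,[0,0,0],[0,0,0]],[0.0,[0,0,0],[0,0,0]],[0.0,[0,0,0],[0,0,0]],[0.0,[0,0,0],[0,0,0]]], grip_force=20)

```text
time: 4.32
eef_pos: [0.6423, -0.1555, 0.1641]
tcp_rot: [0.708, 0.706, 0.0, 0.001]
contact_force: [1.3, 0.2, 0.2]
opening: 0.32
finger_force: 24.5
```

Call:
move_arm(moves=[[0,[0,0,0],[0,0,0]],[0,[0,0,0],[0,0,0]],[0,[0,0,0],[0,0,0]],[0,[0,0,0],[0,0,0]],[0,[0,0,0],[0,0,0]],[0,[0,0,0],[0,0,0]],[0,[0,0,0],[0,0,0]],[0,[0,0,0],[0,0,0]],[0,[0,0,0],[0,0,0]],[0,[0,0,0],[0,0,0]]])

```text
time: 5.15
eef_pos: [0.6423, -0.1556, 0.1635]
tcp_rot: [0.708, 0.706, 0.001, 0.001]
contact_force: [0.8, -0.6, 4.5]
opening: 0.32
finger_force: 25.2
```

Run:
```python
from h import *
rep()
```

```text
t 5.15 p [ 0.6423 -0.1556  0.1635] yaw_ty -0.0032 z [ 0.0023 -0.0008 -1.    ] F [ 0.7562 -0.5632  4.485 ] op 0.32 ff 25.224119424819946
```

Gripped. I'll square the board to the shelf (+0.078 rad) and shift it about 20 mm towards the fence, then slide it part of the way.

Call:
move_arm(moves=[[0,[0.0002,0.0025,0],[0,0,-0.01]],[0,[0.0002,0.0025,0],[0,0,-0.01]],[0,[0.0002,0.0025,0],[0,0,-0.01]],[0,[0.0002,0.0025,0],[0,0,-0.01]],[0,[0.0002,0.0025,0],[0,0,-0.01]],[0,[0.0002,0.0025,0],[0,0,-0.01]],[0,[0.0002,0.0025,0],[0,0,-0.01]],[0,[0.0002,0.002,0],[0,0,-0.008]],[0,[0,0,0],[0,0,0]],[0,[0,0,0],[0,0,0]]])

```text
time: 5.98
eef_pos: [0.6593, -0.1537, 0.1622]
tcp_rot: [0.679, 0.734, -0.002, -0.002]
contact_force: [-6.1, -2.5, 5.0]
opening: 0.317
finger_force: 26.2
```

Run:
```python
from h import *
rep()
im=read_camera('top')[:,:,::-1].copy();cv2.imwrite('pics/top2.png',cv2.resize(im[100:250,180:420],None,fx=3.3,fy=3.3,interpolation=2)[:,:790])
```

```text
t 5.98 p [ 0.6593 -0.1537  0.1622] yaw_ty 0.0779 z [-0.0053 -0.0012 -1.    ] F [-6.1143 -2.5378  5.0243] op 0.317 ff 26.179319322109222
```

View pics/top2.png

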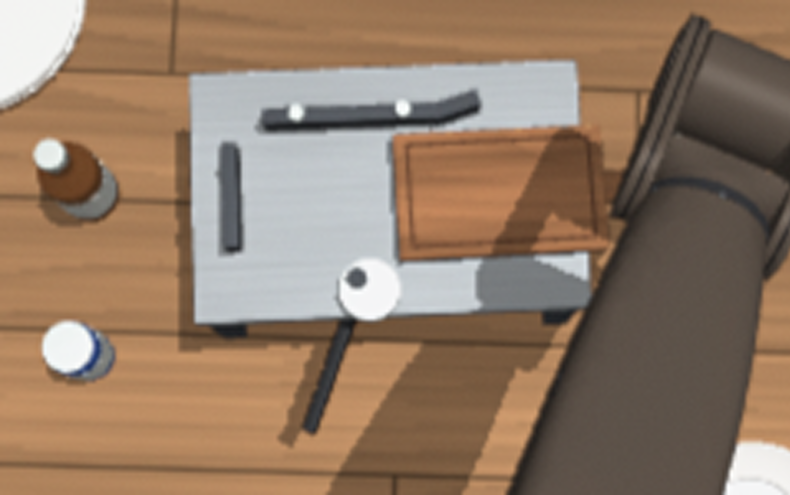

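The board is now nearly parallel to the shelf, with corners at (396,136), (402,259) and (608,246) in the crop. I'll check it in the shelf frame.

```bash
cat >> h.py <<'E'
YAW=.0735;O=np.array([.566,.1133,.16]);RM=R.from_euler('z',YAW).as_matrix()
def sf(p):return RM.T@(np.asarray(p)-O)*1000
tc=lambda u,v:(u/3.3+180-.35,v/3.3+100-.35)
E
python3 - <<'E'
from h import *
T=cam('top')
for u in [(396,136),(402,259),(608,246),(590,128)]: print(sf(onz(T,tc(*u),.178)))
print('tcp',sf(get_state()['eef_pos']))
E
```

```text
[122.1192 -37.524   18.    ]
[ 15.2625 -38.2476  18.    ]
[  19.3767 -213.5265   18.    ]
[ 122.9204 -204.4327   18.    ]
tcp [  73.3989 -273.1088    2.2198]
```

The board is slightly over-rotated (about 0.012 rad) and about 5 mm too near the cam. I'll correct that and then slide.

Call:
move_arm(moves=[[0,[0,0.001,0],[0,0,0.003]],[0,[0,0.001,0],[0,0,0.003]],[0,[0,0.001,0],[0,0,0.003]],[0,[0,0.001,0],[0,0,0.003]],[0,[0,0,0],[0,0,0]],[0,[0.004,0,0],[0,0,0]],[0,[0.004,0,0],[0,0,0]],[0,[0.004,0,0],[0,0,0]],[0,[0.004,0,0],[0,0,0]],[0,[0.004,0,0],[0,0,0]]])

```text
time: 6.87
eef_pos: [0.6637, -0.1366, 0.1639]
tcp_rot: [0.684, 0.73, -0.003, 0.003]
contact_force: [-2.1, -8.6, 6.3]
opening: 0.32
finger_force: 25.8
```

Call:
move_arm(moves=[[0,[0.004,0,0],[0,0,0]],[0,[0.004,0,0],[0,0,0]],[0,[0.004,0,0],[0,0,0]],[0,[0.004,0,0],[0,0,0]],[0,[0.004,0,0],[0,0,0]],[0,[0.004,0,0],[0,0,0]],[0,[0.004,0,0],[0,0,0]],[0,[0.004,0,0],[0,0,0]],[0,[0.004,0,0],[0,0,0]],[0,[0,0,0],[0,0,0]]])

```text
time: 7.7
eef_pos: [0.6612, -0.1005, 0.1641]
tcp_rot: [0.683, 0.73, -0.003, 0.003]
contact_force: [-2.1, -7.7, 6.9]
opening: 0.322
finger_force: 26.1
```

Run:
```python
from h import *
s,r=rep();print('tcp',sf(s['eef_pos']))
im=read_camera('top')[:,:,::-1].copy();cv2.imwrite('pics/top3.png',cv2.resize(im[100:250,180:420],None,fx=3.3,fy=3.3,interpolation=2)[:,:790])
```

```text
t 7.7 p [ 0.6612 -0.1005  0.1641] yaw_ty 0.0663 z [-0.0002 -0.0087 -1.    ] F [-2.1462 -7.6674  6.8526] op 0.322 ff 26.12564206123352
tcp [  79.2907 -220.2324    4.0569]
```

View pics/top3.png

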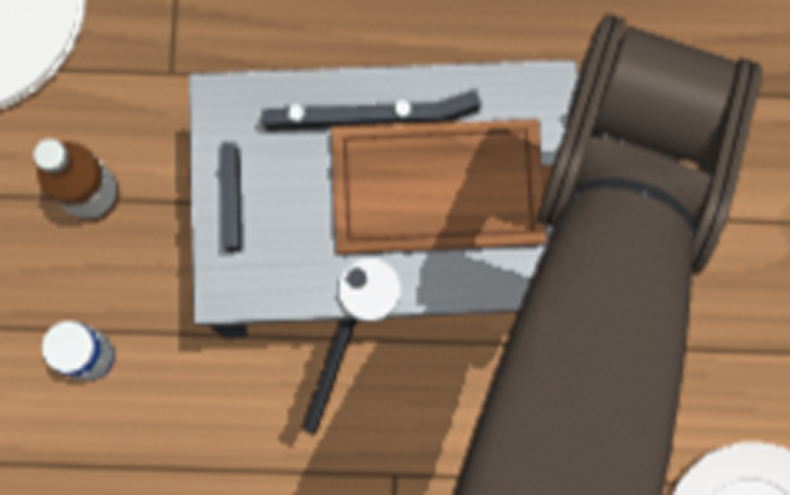

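The board is square between the fence and the cam, with its left end at column 333 and the stop's face at column 242. I'll work out how far is left to go.

Run:
```python
from h import *
T=cam('top')
for u in [(331,128),(335,253),(546,244),(540,120)]: print(sf(onz(T,tc(*u),.178)))
print(sf(onz(T,tc(242,200),.19)))
```

```text
[131.2271  17.6791  18.    ]
[22.6818 17.9987 18.    ]
[  23.2214 -160.8319   18.    ]
[ 131.5964 -161.7356   18.    ]
[68.6626 93.5351 30.    ]
```

Call:
move_arm(moves=[[0,[0.004,0,0],[0,0,0]],[0,[0.004,0,0],[0,0,0]],[0,[0.004,0,0],[0,0,0]],[0,[0.004,0,0],[0,0,0]],[0,[0.004,0,0],[0,0,0]],[0,[0.004,0,0],[0,0,0]],[0,[0.004,0,0],[0,0,0]],[0,[0.004,0,0],[0,0,0]],[0,[0.004,0,0],[0,0,0]],[0,[0.004,0,0],[0,0,0]]])

```text
time: 8.58
eef_pos: [0.6583, -0.0624, 0.164]
tcp_rot: [0.683, 0.73, -0.005, 0.003]
contact_force: [-5.8, -11.9, 8.4]
opening: 0.326
finger_force: 26.2
```

Call:
move_arm(moves=[[0,[0.003,-0.0005,-0.0005],[0,0,0]],[0,[0.003,-0.0005,-0.0005],[0,0,0]],[0,[0.003,0,0],[0,0,0]],[0,[0.003,0,0],[0,0,0]],[0,[0.003,0,0],[0,0,0]],[0,[0.003,0,0],[0,0,0]],[0,[0.003,0,0],[0,0,0]],[0,[0.003,0,0],[0,0,0]],[0,[0.003,0,0],[0,0,0]],[0,[0.003,0,0],[0,0,0]]])

```text
time: 9.42
eef_pos: [0.6553, -0.0313, 0.164]
tcp_rot: [0.684, 0.73, -0.004, 0.002]
contact_force: [-3.5, -9.9, 6.6]
opening: 0.318
finger_force: 25.4
```

Run:
```python
from h import *
s,r=rep();print('tcp',sf(s['eef_pos']))
```

```text
t 9.42 p [ 0.6553 -0.0313  0.164 ] yaw_ty 0.0647 z [-0.0022 -0.009  -1.    ] F [-3.4502 -9.936   6.6446] op 0.318 ff 25.40646582841873
tcp [  78.4386 -150.7738    4.0181]
```

Call:
move_arm(moves=[[0,[0.001,0,0],[0,0,0]],[0,[0.001,0,0],[0,0,0]],[0,[0.001,0,0],[0,0,0]],[0,[0.001,0,0],[0,0,0]],[0,[0,0,0],[0,0,0]],[0,[0,0,0],[0,0,0]],[0,[0,0,0],[0,0,0]],[0,[0,0,0],[0,0,0]],[0,[0,0,0],[0,0,0]],[0,[0,0,0],[0,0,0]]])

```text
time: 10.25
eef_pos: [0.655, -0.0272, 0.164]
tcp_rot: [0.684, 0.73, -0.004, 0.002]
contact_force: [-4.8, -9.8, 5.6]
opening: 0.323
finger_force: 25.4
```

Call:
move_arm(moves=[[0,[0.0005,0,0],[0,0,0]],[0,[0.0005,0,0],[0,0,0]],[0,[0.0005,0,0],[0,0,0]],[0,[0,0,0],[0,0,0]],[0,[0,0,0],[0,0,0]],[0,[0,0,0],[0,0,0]],[0,[0,0,0],[0,0,0]],[0,[0,0,0],[0,0,0]],[0,[0,0,0],[0,0,0]],[0,[0,0,0],[0,0,0]]])

```text
time: 11.08
eef_pos: [0.6549, -0.0259, 0.164]
tcp_rot: [0.684, 0.73, -0.004, 0.002]
contact_force: [-4.2, -10.7, 6.0]
opening: 0.322
finger_force: 25.4
```

Run:
```python
from h import *
s,r=rep();print('tcp',sf(s['eef_pos']))
```

```text
t 11.08 p [ 0.6549 -0.0259  0.164 ] yaw_ty 0.0646 z [-0.0025 -0.0089 -1.    ] F [ -4.1657 -10.6807   5.9631] op 0.322 ff 25.407877564430237
tcp [  78.4093 -145.3878    4.0012]
```

Call:
move_arm(moves=[[0,[0.0005,0,0],[0,0,0]],[0,[0.0005,0,0],[0,0,0]],[0,[0,0,0],[0,0,0]],[0,[0,0,0],[0,0,0]],[0,[0,0,0],[0,0,0]],[0,[0,0,0],[0,0,0]],[0,[0,0,0],[0,0,0]],[0,[0,0,0],[0,0,0]],[0,[0,0,0],[0,0,0]],[0,[0,0,0],[0,0,0]]])

```text
time: 11.92
eef_pos: [0.6548, -0.025, 0.164]
tcp_rot: [0.684, 0.73, -0.004, 0.002]
contact_force: [-4.8, -10.0, 5.1]
opening: 0.324
finger_force: 25.4
```

Call:
move_arm(moves=[[0,[0.0005,0,0],[0,0,0]],[0,[0.0005,0,0],[0,0,0]],[0,[0,0,0],[0,0,0]],[0,[0,0,0],[0,0,0]],[0,[0,0,0],[0,0,0]],[0,[0,0,0],[0,0,0]],[0,[0,0,0],[0,0,0]],[0,[0,0,0],[0,0,0]],[0,[0,0,0],[0,0,0]],[0,[0,0,0],[0,0,0]]])

```text
time: 12.75
eef_pos: [0.6548, -0.024, 0.164]
tcp_rot: [0.684, 0.73, -0.004, 0.002]
contact_force: [-4.2, -9.7, 5.5]
opening: 0.317
finger_force: 25.4
```

Run:
```python
from h import *
s,r=rep();print('tcp',sf(s['eef_pos']))
im=read_camera('scene')[:,:,::-1].copy();im2=read_camera('top')[:,:,::-1].copy()
a=cv2.resize(im[190:270,290:440],(780,416),interpolation=2);b=cv2.resize(im2[115:180,235:380],None,fx=2.6,fy=2.6,interpolation=2)
b=cv2.copyMakeBorder(b,0,0,0,780-b.shape[1],0);cv2.imwrite('pics/c4.png',np.vstack([a,b]))
```

```text
t 12.75 p [ 0.6548 -0.024   0.164 ] yaw_ty 0.0646 z [-0.0026 -0.009  -1.    ] F [-4.1517 -9.6954  5.5392] op 0.317 ff 25.402004420757294
tcp [  78.4283 -143.4436    4.0245]
```

View pics/c4.png

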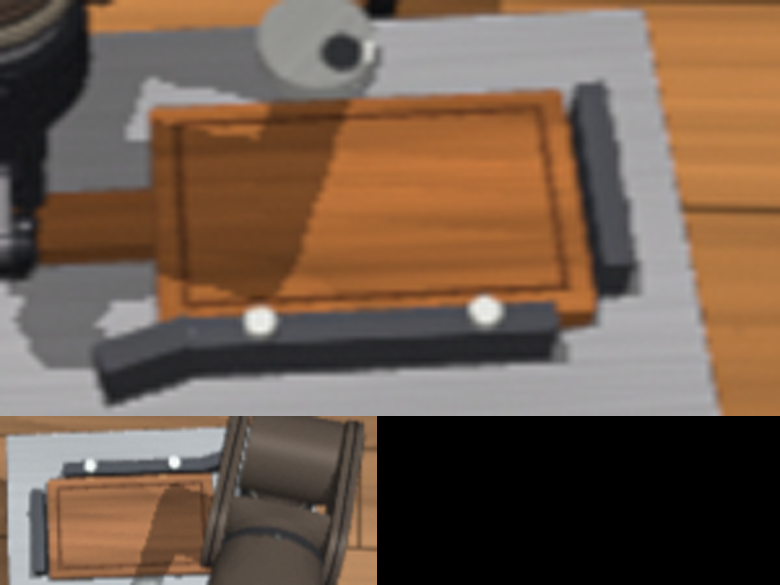

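The board is within a few mm of the stop. In the crop its edge is at column 560–597 and the stop at 572–600. I'll keep going gently until they touch.

Call:
move_arm(moves=[[0,[0.0005,0,0],[0,0,0]],[0,[0.0005,0,0],[0,0,0]],[0,[0.0005,0,0],[0,0,0]],[0,[0,0,0],[0,0,0]],[0,[0,0,0],[0,0,0]],[0,[0,0,0],[0,0,0]],[0,[0,0,0],[0,0,0]],[0,[0,0,0],[0,0,0]],[0,[0,0,0],[0,0,0]],[0,[0,0,0],[0,0,0]]])

```text
time: 13.68
eef_pos: [0.6546, -0.0225, 0.164]
tcp_rot: [0.684, 0.73, -0.004, 0.002]
contact_force: [-4.4, -9.9, 5.2]
opening: 0.321
finger_force: 25.4
```

Call:
move_arm(moves=[[0,[0.0005,0,0],[0,0,0]],[0,[0.0005,0,0],[0,0,0]],[0,[0.0005,0,0],[0,0,0]],[0,[0,0,0],[0,0,0]],[0,[0,0,0],[0,0,0]],[0,[0,0,0],[0,0,0]],[0,[0,0,0],[0,0,0]],[0,[0,0,0],[0,0,0]],[0,[0,0,0],[0,0,0]],[0,[0,0,0],[0,0,0]]])

```text
time: 14.52
eef_pos: [0.6546, -0.0217, 0.164]
tcp_rot: [0.684, 0.73, -0.005, 0.003]
contact_force: [-4.6, -11.8, 5.6]
opening: 0.322
finger_force: 25.4
```

Call:
move_arm(moves=[[0,[0.0005,0,0],[0,0,0]],[0,[0.0005,0,0],[0,0,0]],[0,[0,0,0],[0,0,0]],[0,[0,0,0],[0,0,0]],[0,[0,0,0],[0,0,0]],[0,[0,0,0],[0,0,0]],[0,[0,0,0],[0,0,0]],[0,[0,0,0],[0,0,0]],[0,[0,0,0],[0,0,0]],[0,[0,0,0],[0,0,0]]])

```text
time: 15.35
eef_pos: [0.6545, -0.0217, 0.164]
tcp_rot: [0.684, 0.73, -0.005, 0.003]
contact_force: [-3.7, -14.0, 5.4]
opening: 0.321
finger_force: 25.3
```

The TCP has stopped and the force has risen by about 4 N, so the board is at the stop. I'll release and rise.

Call:
move_arm(moves=[[0.6,[0,0,0],[0,0,0]],[0.6,[0,0,0],[0,0,0]],[0.7,[0,0,0],[0,0,0]],[0.7,[0,0,0],[0,0,0]],[0.7,[0,0,-0.01],[0,0,0]],[0.7,[0,0,-0.02],[0,0,0]],[0.7,[0,0,-0.03],[0,0,0]],[0.7,[0,0,-0.03],[0,0,0]],[0,[0,0,0],[0,0,0]],[0,[0,0,0],[0,0,0]]])

```text
time: 16.18
eef_pos: [0.6567, -0.0153, 0.2573]
tcp_rot: [0.684, 0.729, 0.002, 0.003]
contact_force: [1.1, -1.1, -0.5]
opening: 0.428
finger_force: 0.0
```

Run:
```python
from h import *
s,r=rep()
# lever start side point: shelf frame, q~.16 a=-.363
a=.16-.523
d=np.array([-np.cos(a),-np.sin(a)]); n=np.array([d[1]*-1,d[0]])*1 # candidate normal
print('d',d,'perp',n)
for off in (.015,.03,.045):
    left=np.array([-d[1],d[0]]);left=left if left[1]>0 else -left
    p=d*.115+left*off; w=RM@np.array([*p,0])+O; print(off,p,w)
print('tool axes',r)
togo([.43,.20,.24])
```

```text
t 16.18 p [ 0.6567 -0.0153  0.2573] yaw_ty 0.0637 z [ 0.0064 -0.001  -1.    ] F [ 1.1057 -1.1103 -0.5408] op 0.428 ff 0.0
d [-0.9348  0.3551] perp [-0.3551 -0.9348]
0.015 [-0.1022  0.0549] [0.4601 0.1605 0.16  ]
0.03 [-0.0969  0.0689] [0.4643 0.1749 0.16  ]
0.045 [-0.0915  0.0829] [0.4686 0.1893 0.16  ]
tool axes [[-0.0637  0.9979  0.0064]
 [ 0.998   0.0637 -0.001 ]
 [-0.0014  0.0064 -1.    ]]
t 16.18 p [ 0.6567 -0.0153  0.2573] yaw_ty 0.0637 z [ 0.0064 -0.001  -1.    ] F [ 1.1057 -1.1103 -0.5408] op 0.428 ff 0.0
shift tool [ 0.2294 -0.2127  0.0157]
```

Now to the lever. I'll move over to its left side and align the shut fingers with it.

Call:
move_arm(moves=[[0,[0.0309,-0.025,0],[0,0,0]],[0,[0.0309,-0.025,0],[0,0,0]],[0,[0.0309,-0.025,0],[0,0,0]],[0,[0.0309,-0.025,0],[0,0,0]],[0,[0.0309,-0.025,0],[0,0,0]],[0,[0.0309,-0.025,0],[0,0,0]],[0,[0.0309,-0.025,0],[0,0,0]],[0,[0,0,0],[0,0,0.118]],[0,[0,0,0],[0,0,0.118]],[0,[0,0,0],[0,0,0.118]]])

```text
time: 17.02
eef_pos: [0.4653, 0.1902, 0.2519]
tcp_rot: [0.803, 0.596, -0.001, -0.001]
contact_force: [-0.4, 0.3, 0.2]
opening: -0.002
finger_force: 0.0
```

Run:
```python
from h import *
togo([.4686,.1893,.106])
T=cam('top');s=get_state()
im=read_camera('scene')[:,:,::-1].copy();im2=read_camera('top')[:,:,::-1].copy()
C=cam('wrist',s);w=read_camera('wrist')[:,:,::-1]
a=cv2.resize(im[190:270,290:440],None,fx=2.6,fy=2.6,interpolation=2);b=cv2.resize(im2[115:180,235:380],None,fx=2.6,fy=2.6,interpolation=2)
h=208;b=cv2.resize(b,(390,208))
cv2.imwrite('pics/c5.png',np.vstack([np.hstack([a,b]),cv2.resize(w,(780,488))[:380]]))
```

```text
t 17.02 p [0.4653 0.1902 0.2519] yaw_ty -0.2944 z [-0.0026 -0.0004 -1.    ] F [-0.4271  0.2866  0.1757] op -0.002 ff 0.0
shift tool [0.0003 0.0037 0.1459]
```

View pics/c5.png

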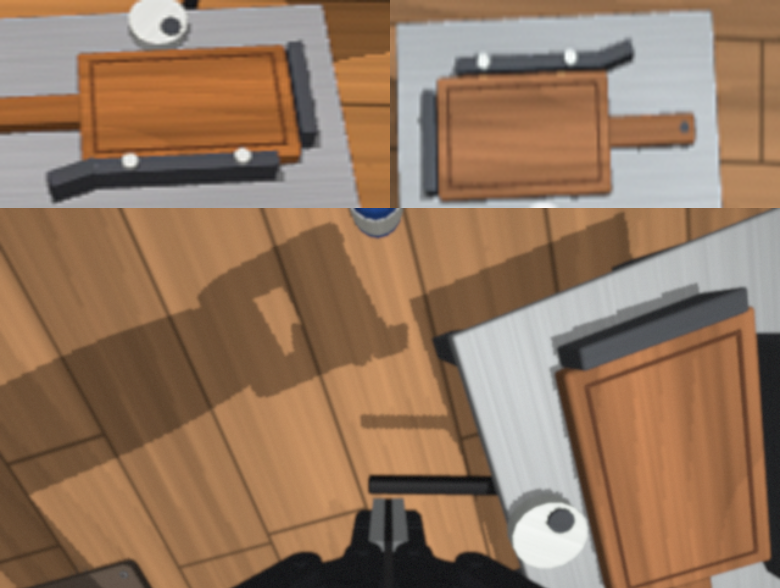

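The board now sits against the end stop and is square. The wrist view shows the lever parallel to the tool's y axis, about 40 mm to the -x side of the fingers. I'll descend there and close in.

Call:
move_arm(moves=[[0,[0,0.004,0.03],[0,0,0]],[0,[0,0,0.03],[0,0,0]],[0,[0,0,0.03],[0,0,0]],[0,[0,0,0.03],[0,0,0]],[0,[0,0,0.026],[0,0,0]],[0,[-0.006,0,0],[0,0,0]],[0,[-0.006,0,0],[0,0,0]],[0,[-0.002,0,0],[0,0,0]],[0,[0,0,0],[0,0,0]],[0,[0,0,0],[0,0,0]]])

```text
time: 18.0
eef_pos: [0.4684, 0.1747, 0.1096]
tcp_rot: [0.802, 0.597, 0.002, 0.001]
contact_force: [0.2, -1.2, -0.1]
opening: -0.004
finger_force: 0.0
```

```bash
cat >> h.py <<'E'
def lev():
    s,r=rep();p=RM.T@(s['eef_pos']-O);rad=np.hypot(p[0],p[1])
    a=np.arctan2(-p[1],-p[0]);yt=np.arctan2(r[1,1],r[0,1])-YAW
    print('shelf p',p*1000,'rad',round(rad*1000,1),'angle of tcp as q',round(a+.523,3),'tool q',round(yt+.523,3),'Ftool',r.T@s['contact_force'])
E
python3 -c "
from h import *
lev()"
```

```text
t 18.0 p [0.4684 0.1747 0.1096] yaw_ty -0.2912 z [ 0.0042  0.0008 -1.    ] F [ 0.1552 -1.1825 -0.1182] op -0.004 ff 0.0
shelf p [-92.8685  68.3631 -50.3583] rad 115.3 angle of tcp as q -0.112 tool q 0.158 Ftool [-1.0884  0.4877  0.1179]
```

Call:
move_arm(moves=[[0,[-0.004,-0.002,0],[0,0,0]],[0,[-0.004,-0.002,0],[0,0,0]],[0,[-0.002,0,0],[0,0,0]],[0,[-0.002,0,0],[0,0,0]],[0,[-0.002,0,0],[0,0,0]],[0,[-0.001,0,0],[0,0,0]],[0,[0,0,0],[0,0,0]],[0,[0,0,0],[0,0,0]],[0,[0,0,0],[0,0,0]],[0,[0,0,0],[0,0,0]]])

```text
time: 18.83
eef_pos: [0.4588, 0.1615, 0.1074]
tcp_rot: [0.802, 0.597, 0.0, 0.0]
contact_force: [0.4, 1.6, 0.1]
opening: -0.0
finger_force: 0.8
```

Call:
move_arm(moves=[[0,[-0.0023,-0.0004,0],[0,0,-0.02]],[0,[-0.0023,-0.0004,0],[0,0,-0.02]],[0,[-0.0023,-0.0004,0],[0,0,-0.02]],[0,[-0.0023,-0.0004,0],[0,0,-0.02]],[0,[-0.0023,-0.0004,0],[0,0,-0.02]],[0,[-0.0023,-0.0004,0],[0,0,-0.02]],[0,[-0.0023,-0.0004,0],[0,0,-0.02]],[0,[-0.0023,-0.0004,0],[0,0,-0.02]],[0,[0,0,0],[0,0,0]],[0,[0,0,0],[0,0,0]]])

```text
time: 19.67
eef_pos: [0.4509, 0.1438, 0.1071]
tcp_rot: [0.752, 0.659, -0.001, -0.0]
contact_force: [1.4, 0.0, -0.3]
opening: 0.003
finger_force: 0.2
```

```bash
python3 -c "
from h import *
lev()"
```

```text
t 19.67 p [0.4509 0.1438 0.1071] yaw_ty -0.131 z [-0.0017 -0.0008 -1.    ] F [ 1.4257  0.047  -0.3213] op 0.003 ff 0.16565999016165733
shelf p [-112.5106   38.8878  -52.9079] rad 119.0 angle of tcp as q 0.19 tool q 0.319 Ftool [0.2331 1.4078 0.3189]
```

Call:
move_arm(moves=[[0,[-0.0023,-0.0003,0],[0,0,-0.02]],[0,[-0.0023,-0.0003,0],[0,0,-0.02]],[0,[-0.0023,-0.0003,0],[0,0,-0.02]],[0,[-0.0023,-0.0003,0],[0,0,-0.02]],[0,[-0.0023,-0.0003,0],[0,0,-0.02]],[0,[-0.0023,-0.0003,0],[0,0,-0.02]],[0,[-0.0023,-0.0003,0],[0,0,-0.02]],[0,[-0.0023,-0.0003,0],[0,0,-0.02]],[0,[0,0,0],[0,0,0]],[0,[0,0,0],[0,0,0]]])

```text
time: 20.5
eef_pos: [0.4478, 0.1256, 0.1071]
tcp_rot: [0.697, 0.717, -0.001, 0.0]
contact_force: [-0.6, 0.3, 0.3]
opening: 0.002
finger_force: 0.1
```

Run:
```python
from h import *
lev()
s=get_state();C=cam('wrist',s);w=read_camera('wrist')[:,:,::-1];cv2.imwrite('pics/w6.png',w)
```

```text
t 20.5 p [0.4478 0.1256 0.1071] yaw_ty 0.029 z [-0.0007 -0.0009 -1.    ] F [-0.5664  0.2726  0.2865] op 0.002 ff 0.14773485716432333
shelf p [-116.9908   20.9121  -52.8691] rad 118.8 angle of tcp as q 0.346 tool q 0.479 Ftool [ 0.2886 -0.5585 -0.2864]
```

View pics/w6.png

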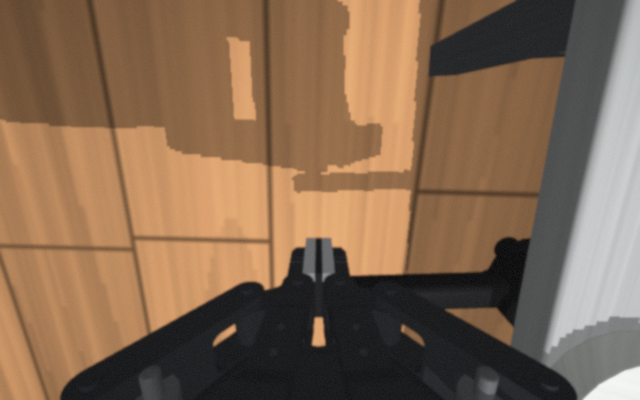

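The lever, at rows 275–305, stays parallel to the fingers, so it is swinging along with them. I'll continue.

Call:
move_arm(moves=[[0,[-0.0023,-0.0003,0],[0,0,-0.02]],[0,[-0.0023,-0.0003,0],[0,0,-0.02]],[0,[-0.0023,-0.0003,0],[0,0,-0.02]],[0,[-0.0023,-0.0003,0],[0,0,-0.02]],[0,[-0.0023,-0.0003,0],[0,0,-0.02]],[0,[-0.0023,-0.0003,0],[0,0,-0.02]],[0,[-0.0023,-0.0003,0],[0,0,-0.02]],[0,[-0.0023,-0.0003,0],[0,0,-0.02]],[0,[-0.0023,-0.0003,0],[0,0,-0.02]],[0,[-0.0023,-0.0003,0],[0,0,-0.02]]])

```text
time: 21.38
eef_pos: [0.4476, 0.1038, 0.1073]
tcp_rot: [0.622, 0.783, 0.001, -0.001]
contact_force: [0.8, 5.8, -0.0]
opening: -0.006
finger_force: 3.1
```

```bash
python3 -c "
from h import *
lev()"
```

```text
t 21.38 p [0.4476 0.1038 0.1073] yaw_ty 0.2292 z [-0.0003  0.0025 -1.    ] F [ 0.8198  5.8298 -0.0098] op -0.006 ff 3.065456561744213
shelf p [-118.7368   -0.8327  -52.7442] rad 118.7 angle of tcp as q 0.53 tool q 0.679 Ftool [5.491  2.1228 0.0245]
```

Call:
move_arm(moves=[[0,[0,0,0],[0,0,0]],[0,[0,0,0],[0,0,0]],[0,[-0.0012,-0.0002,0],[0,0,-0.01]],[0,[-0.0012,-0.0002,0],[0,0,-0.01]],[0,[0,0,0],[0,0,0]],[0,[0,0,0],[0,0,0]],[0,[0,0,0],[0,0,0]],[0,[0,0,0],[0,0,0]],[0,[0,0,0],[0,0,0]],[0,[0,0,0],[0,0,0]]])

```text
time: 22.22
eef_pos: [0.4478, 0.1017, 0.1072]
tcp_rot: [0.614, 0.789, 0.001, -0.001]
contact_force: [0.8, 6.7, -1.6]
opening: -0.001
finger_force: 3.3
```

```bash
python3 -c "
from h import *
lev()"
```

```text
t 22.22 p [0.4478 0.1017 0.1072] yaw_ty 0.2481 z [-0.0002  0.0026 -1.    ] F [ 0.8168  6.741  -1.5521] op -0.001 ff 3.330181622877717
shelf p [-118.7657   -2.9111  -52.7901] rad 118.8 angle of tcp as q 0.548 tool q 0.698 Ftool [6.3299 2.4466 1.5696]
```

Call:
move_arm(moves=[[0,[-0.0012,-0.0002,0],[0,0,-0.01]],[0,[-0.0012,-0.0002,0],[0,0,-0.01]],[0,[0,0,0],[0,0,0]],[0,[0,0,0],[0,0,0]],[0,[0,0,0],[0,0,0]],[0,[0,0,0],[0,0,0]],[0,[0,0,0],[0,0,0]],[0,[0,0,0],[0,0,0]],[0,[0,0,0],[0,0,0]],[0,[0,0,0],[0,0,0]]])

```text
time: 23.05
eef_pos: [0.4479, 0.0997, 0.1072]
tcp_rot: [0.606, 0.795, 0.001, -0.001]
contact_force: [0.4, 8.3, -0.6]
opening: -0.0
finger_force: 4.1
```

```bash
python3 -c "
from h import *
lev()"
```

```text
t 23.05 p [0.4479 0.0997 0.1072] yaw_ty 0.2679 z [-0.0002  0.0037 -1.    ] F [ 0.3541  8.3351 -0.5897] op -0.0 ff 4.0934389270842075
shelf p [-118.7354   -4.8901  -52.78  ] rad 118.8 angle of tcp as q 0.564 tool q 0.717 Ftool [7.9419 2.5471 0.6207]
```

Call:
move_arm(moves=[[0,[-0.0012,-0.0002,0],[0,0,-0.01]],[0,[-0.0012,-0.0002,0],[0,0,-0.01]],[0,[0,0,0],[0,0,0]],[0,[0,0,0],[0,0,0]],[0,[0,0,0],[0,0,0]],[0,[0,0,0],[0,0,0]],[0,[0,0,0],[0,0,0]],[0,[0,0,0],[0,0,0]],[0,[0,0,0],[0,0,0]],[0,[0,0,0],[0,0,0]]])

```text
time: 23.88
eef_pos: [0.4481, 0.0979, 0.1072]
tcp_rot: [0.599, 0.801, 0.002, -0.002]
contact_force: [0.4, 11.3, -0.3]
opening: 0.0
finger_force: 5.2
```

```bash
python3 -c "
from h import *
lev()"
```

```text
t 23.88 p [0.4481 0.0979 0.1072] yaw_ty 0.2874 z [-0.0004  0.0053 -1.    ] F [ 0.4138 11.254  -0.3343] op 0.0 ff 5.2319057285785675
shelf p [-118.7146   -6.6617  -52.7666] rad 118.9 angle of tcp as q 0.579 tool q 0.737 Ftool [10.6733  3.5861  0.3942]
```

About 10.7 N, so the clamp has bitten. I'll back off to the left, rise, and look.

Call:
move_arm(moves=[[0,[0.004,0,0],[0,0,0]],[0,[0.008,0,0],[0,0,0]],[0,[0.012,0,0],[0,0,0]],[0,[0.012,0,0],[0,0,0]],[0,[0,-0.01,0],[0,0,0]],[0,[0,0,-0.03],[0,0,0]],[0,[0,0,-0.04],[0,0,0]],[0,[0,0,-0.04],[0,0,0]],[0,[0,0,-0.04],[0,0,0]],[0,[0,0,0],[0,0,0]]])

```text
time: 24.72
eef_pos: [0.4323, 0.1268, 0.2671]
tcp_rot: [0.598, 0.802, 0.005, 0.007]
contact_force: [0.6, 0.8, 0.6]
opening: -0.001
finger_force: 0.0
```

Run:
```python
from h import *
rep()
im=read_camera('scene')[:,:,::-1].copy();im2=read_camera('top')[:,:,::-1].copy()
a=cv2.resize(im[190:270,290:440],None,fx=3.6,fy=3.6,interpolation=2);b=cv2.resize(im2[115:225,235:385],None,fx=3.6,fy=3.6,interpolation=2)
cv2.imwrite('pics/c7.png',np.vstack([a,b])[:600])
```

```text
t 24.72 p [0.4323 0.1268 0.2671] yaw_ty 0.289 z [ 0.0167 -0.0008 -0.9999] F [0.6118 0.7926 0.5715] op -0.001 ff 0.0
```

View pics/c7.png

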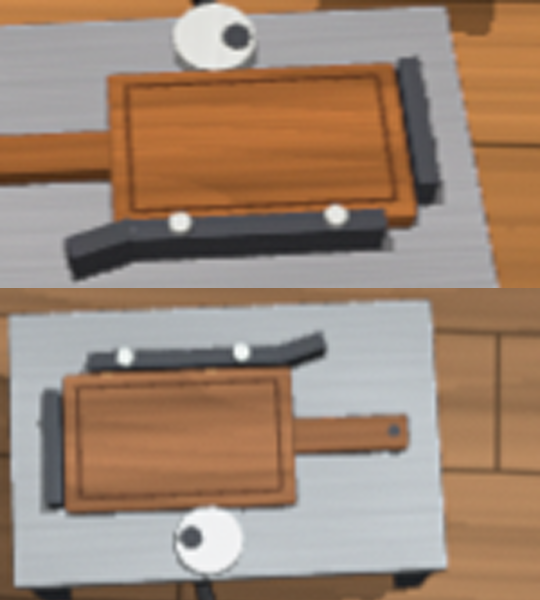

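The board lies flat against the fence, its left edge (column 64) at the stop (column 62). The cam touches its near edge at (208,508), and the robot is clear of everything. Handing in.

```bash
python3 -c "
from plant import *
print(sign_off())"
```

```text
the job is handed in; nothing more can be done
None
```

The job is handed in, with no verdict shown: the board is home at the end stop and square against the fence, the cam is clamped at about 10.7 N on the lever, and the robot has let go and is clear.

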